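# Empty the eraser shaker at the book fair

### The arm

A 6-joint arm with a two-finger parallel gripper is mounted at the origin on the work surface. World frame = base frame: x ahead of the robot, y to its left, z up, the work surface at z = 0. Lengths are in m, angles in rad, forces in N, time in s.
With the tool pointing down it reaches from about 0.3 to 0.875 m from the base axis. Payload 4.2 kg.
Tool frame: the origin (TCP) lies on the centre line of the jaws, within the pads' length; the fingertips stand 22 mm ahead of it and the grasp point (between the pads) lies 3 mm ahead of it; y points along the fingers, z is the direction in which the jaws open and shut, and the axes are right-handed (so a half turn about y gives the same grasp; the last joint's range is limited). The gripper opens to 85 mm and grips with 20 to 120 N. Pads are 22 mm wide; open, the fingers measure 114 mm over their backs; the gripper's body (76 mm by 85 mm) begins 54 mm behind the grasp point. The pads swing forward as they close: fully open they stand 13 mm farther back than shut.
Start: joints at [-1.246, 0.32, 1.565, -0, 1.257, -0.02], TCP at [0.194, -0.541, 0.253] pointing down, gripper open.
Joint ranges: [-3.11, 3.11], [-0.84, 2.01], [0.21, 2.61], [-1.34, 4.49], [0.05, 2.63], [-2.56, 2.56]. Speed limits (rad/s): [2.57, 2.57, 3.14, 3.14, 3.14, 3.14].

### API

Orientations are given as a unit quaternion [w, x, y, z].
In Python, from cell import telemetry, vision, sign_off gives the robot as it stands.
- The arm moves only by the shell command python3 -m pendant 'ROWS' [OPENING] [FORCE]. ROWS is JSON, a list of rows, each a list of 2 entries, a list of its own where there are three numbers: the shift along the world's x, y, z in m, then the turn, a rotation vector about the world's x, y, z in degrees. A call has 1 to 20 rows; each row is the pose to reach, as a shift and turn from the pose commanded when the call began; what a row does not reach only later rows make up. A row lasts 1/12 s, in which the tool goes at most 41.7 mm and 7.16 degrees, less where a joint would pass 70% of its speed; a pose out of reach is approached as far as the arm can. A call with a gripper value outside its range is refused whole. OPENING is the gripper command: -1 is shut, 1 is fully open, values between are in proportion, set as the call begins (- or left out, the last holds). The fingers move at their own pace and stop on an object; FORCE is the grip in N (left out, the last holds). Time passes only in rows, so rows that repeat a pose let the fingers close. It gives the time, the measured TCP pose, the force and the opening at its end, in the units of the state.
- telemetry.read_state(): the state, without advancing time (a new reading comes with each control period).
- vision.grab_frame(name): name is "scene" or "top" or "wrist"; returns a dict with "image" (420x560x3 uint8, red, green, blue), "depth" (420x560 float32, m along the optical axis (not along the pixel's ray), 0 where there is no reading), "mtx" (3x3 intrinsics, pixels), "k1" (the pictures are not rectified: a ray, as slopes to the right and down, at radius r is drawn at 1 + k1 r^2 times it, then the intrinsics apply), "rvec" (rotation vector, rad) and "tvec" (3), from world to camera coordinates, as OpenCV has them; the wrist camera has in their place "hand_eye" (4x4, takes a point from camera to tool coordinates, whose origin is the TCP and whose axes are the tool frame's). Camera axes: x right, y down, z forward; pixel columns grow to the right and rows downward; lengths in m; the calibration is good to about 2 mm. A picture is of the moment at which its call begins: read the wrist's pose just before it.
- sign_off(): hands the job in, once; it reports no verdict.
The state is a dict: "clock": time; "joints": joint angles; "dq": joint speeds; "joint_torque": joint torques, N m; "tcp_pos": TCP position; "orientation": TCP orientation; "ft_force": force on the tool from outside, world axes, zero at the start; "ft_torque": the same for the moment, N m; "finger_gap": finger opening in m.
Only numpy, scipy, OpenCV 4.12 (cv2) and the standard library are available. Lean on these libraries where they do the work, as an engineer would, in place of code of your own. Each camera call takes 0.05 s, during which the arm holds its last target. There are 200 camera calls.

### The job

The eraser shaker on the book-fair table is being emptied: unscrew its perforated cap (turn it anticlockwise on the jar until it is free, do not wrench it off), put the cap in the open drawer and slide the drawer fully shut. Tip the jar over with its handle so that the remaining erasers pour out into the tray, set the jar upright again, and drop every eraser into a pocket of its own in the blue counting rack, down inside it. Leave the other things on the table where they are, and the rack flat on the table.

Things in the scene. Friction and masses are not known exactly. Their poses are not given: they have to be found in the camera images.
- stand: Red fixed tipping stand. Origin on the table, below the middle of the hinge axle, which runs along x 100 mm up between posts (x to +-50, y +-16, 112 mm high). The jar's axis is 60 mm to +y of the axle. On the -y side a white tray catches what falls: inside x +-106, y -39 to -221 mm; floor 4, lip 12 mm above the table.
- jar (a joint): Tip angle of the clear jar, rad: 0 upright against its stop, growing as it tips over the axle to the stand's -y (positive turn about its +x), 2.62 fully tipped, mouth down over the tray. Stiff hinge (0.3 N m plus the jar's weight): stays where left. Erasers slide out only when the mouth points well down; tip it fully to empty it.
- jar_mouth (a point): Centre of the jar's mouth, in its rim plane; turns with the jar; axes as the stand's when upright. Upright it lies 60 mm to +y of the axle and 30 mm above it. The jar is a clear straight tube, 56 mm outside, 51 inside, 80 tall, floor 5 mm thick.
- jar_peg (a point): Middle of the black handle peg (12 mm thick, 56 long, parallel to the axle), 94 mm to the stand's -x. 70 mm from the axle: upright 54 mm to +y and 45 mm above it; goes with the jar over the top to 10 degrees below -y when fully tipped. The crank arm is 31 mm to +x of this point, the free end 22 mm to -x. Pinch from above, fingers either side.
- cap: Perforated screw cap, 50 g: red skirt 77 mm wide, 18 tall; on it a white ribbed perforated top 44 mm wide, 20 tall. Origin at centre of the open underside, z up; jar rim meets it 15 mm above. Coarse thread: locked when its x is parallel to jar_mouth's x; anticlockwise from above it is free after 60 degrees, best at 90, stop at 105. Then lift straight off 15 mm.
- drawer_floor (a point): Centre of the drawer's inner floor, in a white fixed drawer unit 220 deep (x), 200 wide, 100 mm high. -x is the unit's front: the drawer opens to -x. Inside it is 175 (x) by 158 (y) mm, walls 56 mm above this floor. The unit's top covers the part not pulled out.
- cabinet_drawer0 (a joint): How far the drawer is out, m: 0 = shut. Slides with about 1 N of friction.
- cabinet_drawer0_handle (a point): Middle of the drawer's steel bar handle, 100 mm long along y, 35 mm in front of the yellow drawer front, 143 mm to -x of drawer_floor; axes as drawer_floor. Push it to +x of the unit to shut the drawer.
- rack: Blue counting rack, loose, 0.5 kg: a block 135 (x) by 95 (y) by 19 mm high, with six square pockets 26 mm wide and 14 mm deep, in 3 columns along x (41 mm apart) and 2 rows along y (40 mm apart). Origin at the centre of its underside.
- rack_hole0 (a point): Centre of a pocket's mouth, at the rack's top face; axes as the rack's.
- rack_hole1 (a point): Centre of a pocket's mouth, at the rack's top face; axes as the rack's.
- rack_hole2 (a point): Centre of a pocket's mouth, at the rack's top face; axes as the rack's.
- rack_hole3 (a point): Centre of a pocket's mouth, at the rack's top face; axes as the rack's.
- rack_hole4 (a point): Centre of a pocket's mouth, at the rack's top face; axes as the rack's.
- rack_hole5 (a point): Centre of a pocket's mouth, at the rack's top face; axes as the rack's.
- eraser0: Novelty eraser like a tiny gift box, red with yellow ribbon: a 17 mm cube, 12 g. Origin at its centre. At first inside the jar.
- eraser1: Novelty eraser like a tiny gift box, blue with white ribbon: a 17 mm cube, 12 g. Origin at its centre. At first inside the jar. May be absent.
- eraser2: Novelty eraser like a tiny gift box, green with yellow ribbon: a 17 mm cube, 12 g. Origin at its centre. At first inside the jar. May be absent.
- eraser3: Novelty eraser like a tiny gift box, orange with white ribbon: a 17 mm cube, 12 g. Origin at its centre. At first inside the jar. May be absent.
- eraser4: Novelty eraser like a tiny gift box, yellow with red ribbon: a 17 mm cube, 12 g. Origin at its centre. At first inside the jar. May be absent.
- pencil_pot: Bystander: orange open pot, 68 mm wide, 90 mm high. Origin under its centre.
- card_game: Bystander: green box 90 x 65 x 22 mm. Origin under its centre.
- notebook: Bystander: blue pocket notebook 64 x 102 x 14 mm. Origin under its centre.
- sticker_roll: Bystander: yellow roll, 60 mm across, 25 mm high. Origin under its centre.
Things that resemble listed ones, but are neither listed nor needed, are in the scene too. There is more than one size of the cap; the job needs the smallest. What is shaped like the rack but purple is not meant.

How it is judged:
On the way, in this order (a step that is already met when the one before it is completed fails the run):
1. the cap is turned free on the upright jar: at least 50 degrees from its locked position, still seated (angle between the x axis of cap and the x axis of jar_mouth, either way round above 0.87 rad and distance between cap and jar_mouth below 0.022 m and value of joint jar below 0.15 rad), for 0.05 s.
2. with the cap off, the jar is tipped over (beyond 2 rad) so that the erasers pour out (value of joint jar above 2 rad and distance between cap and jar_mouth above 0.06 m), for 0.1 s.
At the end, for the whole second after the job is handed in: Every eraser present is in its own pocket (centre within 10 mm of the pocket's, at most 1 mm above the rack's top); the cap lies in the drawer, shut within 8 mm; the jar is upright within 0.15 rad; the rack is flat; all is at rest (((horizontal distance between eraser0 and rack_hole0 below 0.01 m and z of eraser0 in the frame of rack_hole0 below 0.001 m) or (horizontal distance between eraser0 and rack_hole1 below 0.01 m and z of eraser0 in the frame of rack_hole1 below 0.001 m) or (horizontal distance between eraser0 and rack_hole2 below 0.01 m and z of eraser0 in the frame of rack_hole2 below 0.001 m) or (horizontal distance between eraser0 and rack_hole3 below 0.01 m and z of eraser0 in the frame of rack_hole3 below 0.001 m) or (horizontal distance between eraser0 and rack_hole4 below 0.01 m and z of eraser0 in the frame of rack_hole4 below 0.001 m) or (horizontal distance between eraser0 and rack_hole5 below 0.01 m and z of eraser0 in the frame of rack_hole5 below 0.001 m)) and ((horizontal distance between eraser1 and rack_hole0 below 0.01 m and z of eraser1 in the frame of rack_hole0 below 0.001 m) or (horizontal distance between eraser1 and rack_hole1 below 0.01 m and z of eraser1 in the frame of rack_hole1 below 0.001 m) or (horizontal distance between eraser1 and rack_hole2 below 0.01 m and z of eraser1 in the frame of rack_hole2 below 0.001 m) or (horizontal distance between eraser1 and rack_hole3 below 0.01 m and z of eraser1 in the frame of rack_hole3 below 0.001 m) or (horizontal distance between eraser1 and rack_hole4 below 0.01 m and z of eraser1 in the frame of rack_hole4 below 0.001 m) or (horizontal distance between eraser1 and rack_hole5 below 0.01 m and z of eraser1 in the frame of rack_hole5 below 0.001 m)) and ((horizontal distance between eraser2 and rack_hole0 below 0.01 m and z of eraser2 in the frame of rack_hole0 below 0.001 m) or (horizontal distance between eraser2 and rack_hole1 below 0.01 m and z of eraser2 in the frame of rack_hole1 below 0.001 m) or (horizontal distance between eraser2 and rack_hole2 below 0.01 m and z of eraser2 in the frame of rack_hole2 below 0.001 m) or (horizontal distance between eraser2 and rack_hole3 below 0.01 m and z of eraser2 in the frame of rack_hole3 below 0.001 m) or (horizontal distance between eraser2 and rack_hole4 below 0.01 m and z of eraser2 in the frame of rack_hole4 below 0.001 m) or (horizontal distance between eraser2 and rack_hole5 below 0.01 m and z of eraser2 in the frame of rack_hole5 below 0.001 m)) and ((horizontal distance between eraser3 and rack_hole0 below 0.01 m and z of eraser3 in the frame of rack_hole0 below 0.001 m) or (horizontal distance between eraser3 and rack_hole1 below 0.01 m and z of eraser3 in the frame of rack_hole1 below 0.001 m) or (horizontal distance between eraser3 and rack_hole2 below 0.01 m and z of eraser3 in the frame of rack_hole2 below 0.001 m) or (horizontal distance between eraser3 and rack_hole3 below 0.01 m and z of eraser3 in the frame of rack_hole3 below 0.001 m) or (horizontal distance between eraser3 and rack_hole4 below 0.01 m and z of eraser3 in the frame of rack_hole4 below 0.001 m) or (horizontal distance between eraser3 and rack_hole5 below 0.01 m and z of eraser3 in the frame of rack_hole5 below 0.001 m)) and ((horizontal distance between eraser4 and rack_hole0 below 0.01 m and z of eraser4 in the frame of rack_hole0 below 0.001 m) or (horizontal distance between eraser4 and rack_hole1 below 0.01 m and z of eraser4 in the frame of rack_hole1 below 0.001 m) or (horizontal distance between eraser4 and rack_hole2 below 0.01 m and z of eraser4 in the frame of rack_hole2 below 0.001 m) or (horizontal distance between eraser4 and rack_hole3 below 0.01 m and z of eraser4 in the frame of rack_hole3 below 0.001 m) or (horizontal distance between eraser4 and rack_hole4 below 0.01 m and z of eraser4 in the frame of rack_hole4 below 0.001 m) or (horizontal distance between eraser4 and rack_hole5 below 0.01 m and z of eraser4 in the frame of rack_hole5 below 0.001 m)) and x of cap in the frame of drawer_floor between -0.09 and 0.09 m and y of cap in the frame of drawer_floor between -0.08 and 0.08 m and z of cap in the frame of drawer_floor between -0.01 and 0.05 m and value of joint cabinet_drawer0 below 0.008 m and value of joint jar below 0.15 rad and angle between rack's own z axis and vertical below 0.08 rad and linear speed of each of rack, cap, eraser0, eraser1, eraser2, eraser3, eraser4 below 0.02 m/s); the robot touches nothing.
It fails at once if the pencil pot is shoved more than 4 cm or tipped over (distance of pencil_pot from where it was at the start of the episode above 0.04 m or angle between pencil_pot's own z axis and vertical above 0.6 rad).
It fails at once if the card game box is shoved more than 4 cm or tipped over (distance of card_game from where it was at the start of the episode above 0.04 m or angle between card_game's own z axis and vertical above 0.6 rad).
It fails at once if the notebook is shoved more than 4 cm or tipped over (distance of notebook from where it was at the start of the episode above 0.04 m or angle between notebook's own z axis and vertical above 0.6 rad).
It fails at once if the sticker roll is shoved more than 4 cm or tipped over (distance of sticker_roll from where it was at the start of the episode above 0.04 m or angle between sticker_roll's own z axis and vertical above 0.6 rad).
Of eraser1, eraser2, eraser3, eraser4 only 2 to 4 are there at a start; the rules pass over those that are not, and their reading is None.
At some moment in a run one of rack may be knocked a few centimetres aside while the robot is not near it.
Once in a run the grip may slacken for a moment while it holds something.
It also fails if it takes over 210 s, if anything falls off the work surface, if the arm or the gripper's body presses on something with over 40 N, if the wrist force passes 120 N, or if a joint passes its speed limit or range.

## Working session

There is one attempt and no reset: what is moved stays moved. The work goes in short steps, Python scripts to look and compute and a shell command to move; the robot and the scene stay as the last step left them, time stands still between calls to the robot, and variables do not carry over. Pictures are saved under pics/ and viewed, about 12 in all and at most 16, crops included, and the job is handed in when it is done.

```bash
ls; mkdir -p pics; cat > h.py <<'E'
import numpy as np, cv2, json
from cell import telemetry, vision
from scipy.spatial.transform import Rotation as R
def state(): return telemetry.read_state()
def grab(n):
    s=state(); f=vision.grab_frame(n); f['s']=s; f['n']=n
    if n=='wrist':
        q=s['orientation']; T=np.eye(4); T[:3,:3]=R.from_quat([q[1],q[2],q[3],q[0]]).as_matrix(); T[:3,3]=s['tcp_pos']
        f['c2w']=T@np.array(f['hand_eye'])
    else:
        T=np.eye(4); T[:3,:3]=cv2.Rodrigues(np.array(f['rvec'],float))[0]; T[:3,3]=np.ravel(f['tvec']); f['c2w']=np.linalg.inv(T)
    return f
def save(f,name,crop=None,scale=1):
    im=f['image'][:,:,::-1]
    if crop: u0,v0,u1,v1=crop; im=im[v0:v1,u0:u1]
    cv2.imwrite('pics/'+name,cv2.resize(np.ascontiguousarray(im),None,fx=scale,fy=scale,interpolation=cv2.INTER_CUBIC))
def rays(f,uv):
    uv=np.atleast_2d(uv).astype(float); m=np.array(f['mtx'])
    d=(uv-[m[0,2],m[1,2]])/[m[0,0],m[1,1]]; x=d.copy()
    for _ in range(10): x=d/(1+f['k1']*(x**2).sum(1,keepdims=True))
    return np.c_[x,np.ones(len(x))]
def pts(f,uv):  # from depth
    uv=np.atleast_2d(uv).astype(int); z=f['depth'][uv[:,1],uv[:,0]]
    p=rays(f,uv)*z[:,None]; return p@f['c2w'][:3,:3].T+f['c2w'][:3,3]
def onz(f,uv,z):
    d=rays(f,uv)@f['c2w'][:3,:3].T; o=f['c2w'][:3,3]
    return o+d*((z-o[2])/d[:,2])[:,None]
def cloud(f):
    v,u=np.mgrid[0:420,0:560]; uv=np.c_[u.ravel(),v.ravel()]
    P=pts(f,uv); P[f['depth'].ravel()==0]=np.nan; return P.reshape(420,560,3)
E
python3 - <<'E'
from h import *
import pickle
for n in ['scene','top']:
    f=grab(n); save(f,n+'0.png',scale=1.4); pickle.dump(f,open(n+'0.pkl','wb')); print(n,f['c2w'].round(3).tolist())
s=state();print(s)
E
```

```text
pics
scene [[0.18, 0.81, -0.558, 1.374], [0.984, -0.145, 0.106, -0.064], [0.005, -0.568, -0.823, 1.32], [0.0, 0.0, 0.0, 1.0]]
top [[-0.004, -0.983, 0.185, 0.323], [-1.0, 0.004, -0.0, 0.106], [-0.0, -0.185, -0.983, 1.189], [0.0, 0.0, 0.0, 1.0]]
{'clock': 0.1, 'joints': array([-1.24602181e+00,  3.20219806e-01,  1.56554130e+00, -1.48999611e-05,
        1.25738036e+00, -2.00374798e-02]), 'dq': array([ 0.0013616 , -0.00167106, -0.00262787,  0.00014853,  0.00079725,
        0.00045139]), 'joint_torque': array([-8.79966192e-04, -4.16413307e+01, -2.34705126e+01, -1.07375624e-04,
        4.88604055e-03, -2.53899037e-05]), 'tcp_pos': array([ 0.19421661, -0.54080333,  0.2525771 ]), 'orientation': array([ 0.12121992, -0.12139605,  0.69716382, -0.69608285]), 'ft_force': array([ 0.19475496, -0.08264261,  0.16857838]), 'ft_torque': array([0.0016695 , 0.03639014, 0.02766744]), 'finger_gap': 0.08542055423096255}
```

View pics/scene0.png

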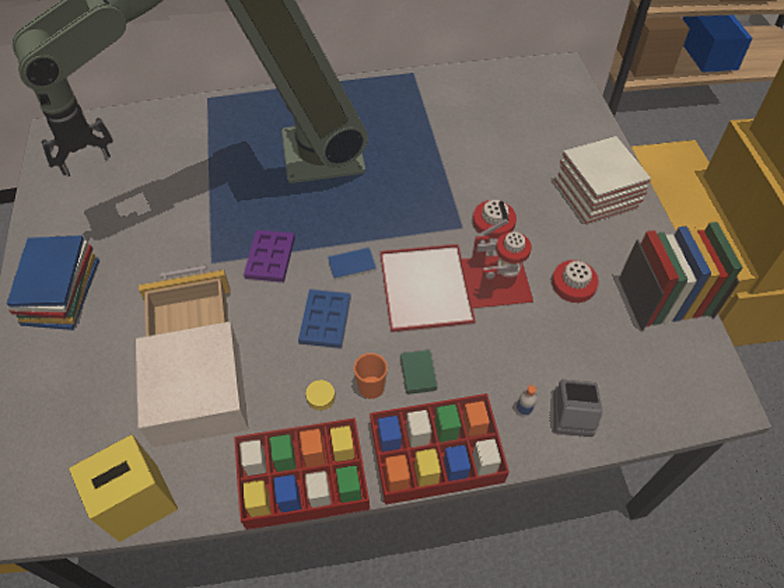

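View pics/top0.png

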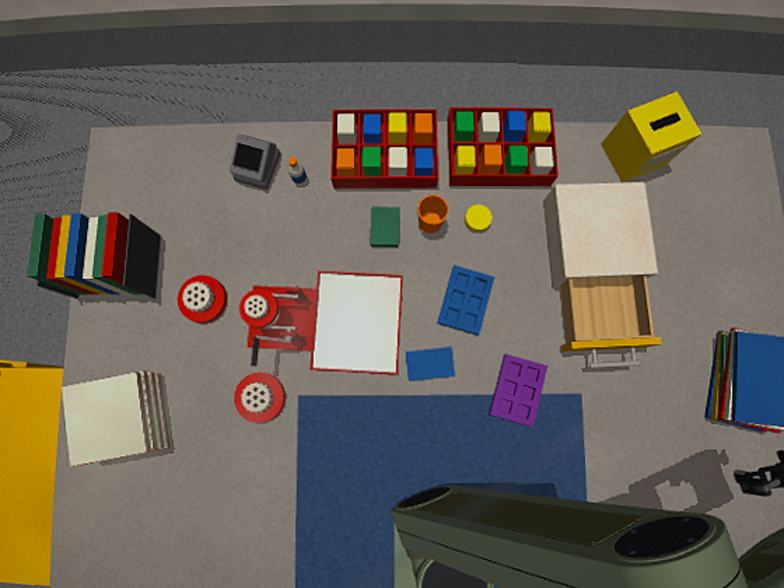

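The scene picture shows the jar and its cap on the red stand at about (513,243), with the tray beside it. The top picture (scaled 1.4) shows:
- jar cap at (258,308)
- peg at (255,350)
- blue rack at (466,300), purple decoy at (518,390)
- drawer at (610,310)
- notebook at (430,363), card game at (385,226), pot at (432,213), roll at (479,217)

The caps are the one on the jar (258,308) and the loose ones at (201,298) and (260,397). I'll compare their sizes.

```bash
python3 - <<'E'
from h import *
import pickle
f=pickle.load(open('top0.pkl','rb')); P=cloud(f); hsv=cv2.cvtColor(f['image'],cv2.COLOR_RGB2HSV)
H,S,V=[hsv[...,i].astype(int) for i in range(3)]; z=P[...,2]
def rect(m,name,box):
    u0,v0,u1,v1=[int(a/1.4) for a in box]; k=np.zeros_like(m); k[v0:v1,u0:u1]=1; m=m&k
    q=P[m]; 
    (c,wh,a)=cv2.minAreaRect(q[:,:2].astype(np.float32)); print(name,len(q),np.round(c,4),np.round(wh,4),round(a,1),'z med',np.round(np.percentile(q[:,2],[5,50,95]),4))
    return q
red=((H<8)|(H>172))&(S>150)
blue=(H>95)&(H<125)&(S>90)
rect(blue&(z>.012),'rack',(430,255,505,345))
rect(blue&(z>.008),'notebook',(400,340,462,385))
rect((H>125)&(H<160)&(S>90)&(z>.012),'purple',(480,345,555,435))
rect((V>150)&(S<60)&(z<.03),'trayfloor',(305,262,410,380))
rect(red&(z<.03),'trayrim+base',(305,262,410,380))
for n,b in [('jarcap',(232,280,285,332)),('c1',(170,270,232,330)),('c2',(225,365,295,430))]:
    lo=.126 if n=='jarcap' else .01
    q=rect(red&(z>lo)&(z<.145),n+' skirt',b); 
    rect((V>100)&(S<60)&(z>(.14 if n=='jarcap' else .025)),n+' top',b)
rect((V<60)&(z>.08),'peg',(240,325,275,370))
rect((H>18)&(H<32)&(S>150)&(z>.03),'drawerfront',(555,325,670,358))
rect((z>.085)&(z<.12),'cabtop',(540,175,670,285))
rect((z>.02),'handle',(575,352,650,375))
rect((z<.06)&(z>.005)&(H<25),'drawerfloor',(575,280,650,338))
rect((H<18)&(S>150)&(z>.07),'pot',(410,185,450,240))
rect((H>20)&(H<35)&(S>150)&(z>.015),'roll',(460,200,498,235))
rect((H>50)&(H<90)&(S>60)&(z>.01),'card',(365,200,405,250))
E
```

```text
rack 892 [ 0.5377 -0.0588] [0.0929 0.1357] 73.1 z med [0.0143 0.0182 0.0219]
notebook 680 [0.3983 0.0227] [0.0624 0.1003] 5.9 z med [0.0101 0.0139 0.0172]
purple 1032 [ 0.3399 -0.1675] [0.0981 0.1361] 73.6 z med [0.0143 0.0185 0.0221]
trayfloor 3921 [0.4907 0.1819] [0.1805 0.212 ] 86.5 z med [-0.0005  0.0035  0.0075]
trayrim+base 574 [0.4929 0.196 ] [0.2183 0.2223] 86.7 z med [0.0006 0.0077 0.0139]
jarcap skirt 324 [0.5017 0.3717] [0.0719 0.0734] 1.4 z med [0.129  0.1324 0.1356]
jarcap top 173 [0.5018 0.3716] [0.0396 0.0419] 49.2 z med [0.1468 0.1521 0.1549]
c1 skirt 524 [0.5413 0.527 ] [0.1025 0.104 ] 45.1 z med [0.0183 0.0241 0.0282]
c1 top 274 [0.5423 0.5295] [0.0608 0.0604] 84.0 z med [0.0423 0.0516 0.0549]
c2 skirt 578 [0.3265 0.3894] [0.104  0.1032] 74.7 z med [0.0201 0.0243 0.028 ]
c2 top 300 [0.3263 0.3882] [0.0587 0.0589] 75.5 z med [0.0458 0.052  0.0558]
peg 64 [0.4135 0.3694] [0.0077 0.0515] 86.3 z med [0.1463 0.1497 0.1533]
drawerfront 442 [ 0.4332 -0.3605] [0.0167 0.1959] 1.9 z med [0.044  0.0858 0.09  ]
cabtop 4443 [ 0.676  -0.3532] [0.2084 0.2059] 2.4 z med [0.0954 0.0995 0.1029]
handle 172 [ 0.3998 -0.3622] [0.1073 0.0327] 89.2 z med [0.0608 0.0656 0.0695]
drawerfloor 1976 [ 0.5161 -0.3702] [0.1439 0.1282] 89.8 z med [0.0179 0.0219 0.0429]
pot 159 [0.7207 0.0145] [0.0633 0.0669] 88.7 z med [0.0726 0.0868 0.0921]
roll 266 [ 0.7258 -0.0923] [0.0561 0.0564] 44.8 z med [0.0199 0.0243 0.0282]
card 558 [0.7059 0.1187] [0.0636 0.0901] 89.8 z med [0.0171 0.0213 0.025 ]
```

```bash
python3 - <<'E'
from h import *
q=state()['orientation']; M=R.from_quat([q[1],q[2],q[3],q[0]]).as_matrix(); print(M.round(3)); print('jaw yaw',np.degrees(np.arctan2(M[1,2],M[0,2])))
E
python3 -m pendant '[[[0.02,0.04,0.01],[0,0,0]],[[0.04,0.08,0.02],[0,0,0]],[[0.055,0.115,0.03],[0,0,0]],[[0.07,0.15,0.03],[0,0,0]],[[0.085,0.185,0.03],[0,0,0]],[[0.1,0.22,0.03],[0,0,0]],[[0.115,0.255,0.03],[0,0,0]],[[0.13,0.29,0.03],[0,0,0]],[[0.145,0.325,0.03],[0,0,0]],[[0.16,0.36,0.03],[0,0,0]]]'
```

```text
[[-0.941 -0.001  0.338]
 [-0.338  0.001 -0.941]
 [-0.    -1.    -0.002]]
jaw yaw -70.24346304596858
clock: 0.93
tcp_pos: [0.3544, -0.1793, 0.2832]
orientation: [0.121, -0.121, 0.697, -0.697]
ft_force: [1.3, 0.2, 0.8]
finger_gap: 0.0852
```

```bash
python3 -m pendant '[[[0.01,0.04,0],[0,0,0]],[[0.02,0.08,0],[0,0,0]],[[0.03,0.12,0],[0,0,0]],[[0.04,0.16,0],[0,0,0]],[[0.05,0.2,0],[0,0,0]],[[0.06,0.24,0],[0,0,0]],[[0.07,0.28,0],[0,0,0]],[[0.08,0.32,0],[0,0,0]],[[0.09,0.36,0],[0,0,0]],[[0.1,0.4,0],[0,0,0]],[[0.11,0.44,0],[0,0,0]],[[0.12,0.48,0],[0,0,0]],[[0.134,0.515,0],[0,0,0]],[[0.147,0.551,0],[0,0,0]],[[0.147,0.551,0],[0,0,0]],[[0.147,0.551,0],[0,0,0]]]' 0.4 80
python3 - <<'E'
from h import *
f=grab('wrist'); save(f,'w1.png'); P=cloud(f); z=P[...,2]; print(f['s']['tcp_pos'],f['s']['joints'])
hsv=cv2.cvtColor(f['image'],cv2.COLOR_RGB2HSV); H,S,V=[hsv[...,i].astype(int) for i in range(3)]
ok=np.hypot(P[...,0]-.502,P[...,1]-.372)<.05
for n,m in [('top',ok&(z>.145)&(z<.17)&(S<70)&(V>90)),('skirt',ok&(z>.125)&(z<.142)&(S>150))]:
    q=P[m]; print(n,len(q),cv2.minEnclosingCircle(q[:,:2].astype(np.float32)),np.percentile(q[:,2],[5,50,95]))
E
```

```text
clock: 2.27
tcp_pos: [0.5013, 0.3712, 0.2816]
orientation: [-0.121, 0.123, -0.696, 0.697]
ft_force: [0.4, 0.2, 0.2]
finger_gap: 0.0597
[0.50125113 0.37122625 0.28157064] [ 6.19147013e-01  3.84068565e-01  1.39559133e+00 -2.74180923e-04
  1.36467890e+00  1.84290369e+00]
top 2305 ((0.5008811950683594, 0.3725006580352783), 0.02373216114938259) [0.1494526  0.15323261 0.15439248]
skirt 4222 ((0.5010918378829956, 0.3723534047603607), 0.038519132882356644) [0.13216333 0.13332475 0.1344404 ]
```

View pics/w1.png

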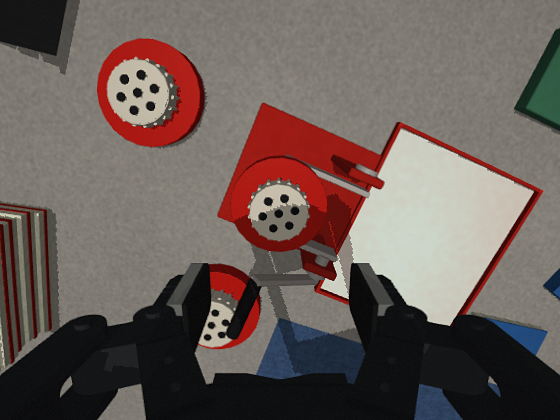

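The wrist view shows the jar's cap at (278,205), 77 mm across at the skirt. The two loose caps at (150,92) and (220,310) are about 104 mm, so this is the smallest and the one to unscrew. I'll descend and grip its white top.

```bash
python3 -m pendant '[[[0,0.001,-0.03],[0,0,0]],[[0,0.001,-0.06],[0,0,0]],[[0,0.001,-0.09],[0,0,0]],[[0,0.001,-0.11],[0,0,0]],[[0,0.001,-0.123],[0,0,0]],[[0,0.001,-0.123],[0,0,0]],[[0,0.001,-0.123],[0,0,0]]]' 
python3 -m pendant '[[[0,0,0],[0,0,0]],[[0,0,0],[0,0,0]],[[0,0,0],[0,0,0]],[[0,0,0],[0,0,0]],[[0,0,0],[0,0,0]]]' -1 80
```

```text
clock: 2.9
tcp_pos: [0.5011, 0.3694, 0.1605]
orientation: [-0.12, 0.121, -0.696, 0.697]
ft_force: [0.2, 0.1, 0.1]
finger_gap: 0.0601
clock: 3.32
tcp_pos: [0.5022, 0.371, 0.1628]
orientation: [0.123, -0.12, 0.697, -0.696]
ft_force: [-0.7, -2.0, 6.1]
finger_gap: 0.0408
```

```bash
python3 -m pendant '[[[0,0,0],[0,0,6]],[[0,0,0],[0,0,12]],[[0,0,0],[0,0,18]],[[0,0,0],[0,0,24]],[[0,0,0],[0,0,30]],[[0,0,0],[0,0,36]],[[0,0,0],[0,0,42]],[[0,0,0],[0,0,48]],[[0,0,0],[0,0,54]],[[0,0,0],[0,0,60]],[[0,0,0],[0,0,66]],[[0,0,0],[0,0,72]],[[0,0,0],[0,0,78]],[[0,0,0],[0,0,84]],[[0,0,0],[0,0,90]],[[0,0,0],[0,0,90]],[[0,0,0],[0,0,90]]]' 
python3 - <<'E'
from h import *
f=grab('wrist'); save(f,'w2.png'); s=f['s'];print(s['ft_force'],s['ft_torque'],s['tcp_pos'],s['joints'],s['finger_gap'])
E
```

```text
clock: 4.73
tcp_pos: [0.5022, 0.3718, 0.1629]
orientation: [0.58, -0.577, 0.406, -0.407]
ft_force: [-0.8, 0.2, 6.1]
finger_gap: 0.041
[-0.82480851  0.23882703  6.13219193] [0.04069456 0.30315769 0.04955328] [0.50216574 0.37183477 0.16287735] [6.18674356e-01 4.60368184e-01 1.58040647e+00 6.85108218e-04
 1.09597000e+00 2.73313925e-01] 0.04101684220687209
```

View pics/w2.png

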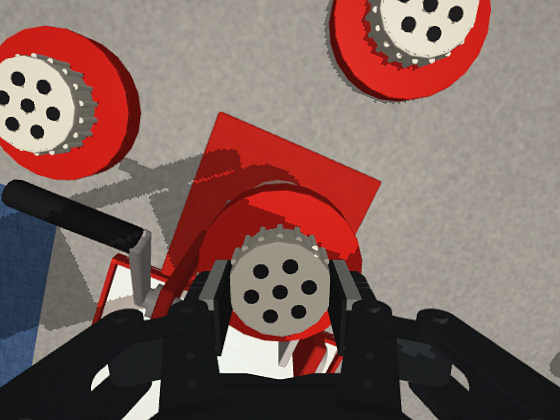

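The view shows the pads on the white top at (280,285), and the gripper turned 90°. I'll lift in two small steps and watch the force to confirm the cap is free.

```bash
python3 -m pendant '[[[0,0,0.002],[0,0,0]],[[0,0,0.004],[0,0,0]]]'; python3 -m pendant '[[[0,0,0.004],[0,0,0]],[[0,0,0.008],[0,0,0]],[[0,0,0.008],[0,0,0]]]'
```

```text
clock: 4.95
tcp_pos: [0.5014, 0.3708, 0.165]
orientation: [0.579, -0.578, 0.407, -0.407]
ft_force: [-0.1, -0.2, -0.8]
finger_gap: 0.0404
clock: 5.2
tcp_pos: [0.5018, 0.371, 0.1733]
orientation: [0.579, -0.578, 0.407, -0.407]
ft_force: [0.1, -0.4, -1.7]
finger_gap: 0.041
```

```bash
python3 -m pendant '[[[0,0,0.03],[0,0,0]],[[0,0,0.06],[0,0,0]],[[0,0,0.085],[0,0,0]],[[0,-0.04,0.09],[0,0,-6]],[[0,-0.08,0.09],[0,0,-12]],[[0,-0.12,0.09],[0,0,-18]],[[0,-0.16,0.09],[0,0,-24]],[[0,-0.2,0.09],[0,0,-30]],[[0,-0.24,0.09],[0,0,-36]],[[0,-0.28,0.09],[0,0,-42]],[[0,-0.32,0.09],[0,0,-48]],[[0,-0.36,0.09],[0,0,-54]]]'
python3 -m pendant '[[[0,-0.04,0],[0,0,-6]],[[0,-0.08,0],[0,0,-12]],[[0,-0.12,0],[0,0,-18]],[[0,-0.16,0],[0,0,-24]],[[0,-0.2,0],[0,0,-30]],[[0,-0.24,0],[0,0,-36]],[[0,-0.28,0],[0,0,-42]],[[0,-0.32,0],[0,0,-48]],[[0,-0.35,0],[0,0,-54]],[[0,-0.37,0],[0,0,-54]],[[0,-0.37,0],[0,0,-54]],[[0,-0.37,0],[0,0,-54]]]'
python3 - <<'E'
from h import *
f=grab('wrist'); save(f,'w3.png'); s=f['s'];print(s['ft_force'],s['tcp_pos'],s['joints'],s['finger_gap'])
P=cloud(f); z=P[...,2]; Z=np.nan_to_num(z)
for a,b in [(.085,.095),(.095,.106),(.015,.03),(.06,.075),(.075,.085)]:
    m=(Z>a)&(Z<b)&(np.abs(P[...,1]+.36)<.13); q=P[m]
    if len(q): print(a,b,len(q),np.percentile(q,[1,50,99],axis=0).round(3).tolist())
E
```

```text
clock: 6.2
tcp_pos: [0.5009, 0.0089, 0.2625]
orientation: [-0.329, 0.329, -0.626, 0.626]
ft_force: [0.1, 0.2, -0.2]
finger_gap: 0.0401
clock: 7.2
tcp_pos: [0.501, -0.3599, 0.2617]
orientation: [0.01, -0.01, 0.707, -0.707]
ft_force: [-0.0, -0.0, -1.5]
finger_gap: 0.0402
[-0.00458686 -0.02889968 -1.49332895] [ 0.50095896 -0.35990449  0.26172462] [-6.41798754e-01  3.81892493e-01  1.44861968e+00  3.55750376e-04
  1.31230720e+00  9.00051383e-01] 0.04018955831031675
0.085 0.095 694 [[0.422, -0.458, 0.085], [0.433, -0.438, 0.088], [0.573, -0.266, 0.092]]
0.095 0.106 30380 [[0.572, -0.453, 0.099], [0.614, -0.354, 0.101], [0.651, -0.257, 0.102]]
0.015 0.03 13367 [[0.463, -0.438, 0.021], [0.532, -0.358, 0.022], [0.572, -0.279, 0.028]]
0.06 0.075 1269 [[0.435, -0.456, 0.06], [0.507, -0.282, 0.068], [0.572, -0.266, 0.075]]
0.075 0.085 2487 [[0.436, -0.452, 0.075], [0.506, -0.436, 0.078], [0.572, -0.272, 0.084]]
```

View pics/w3.png

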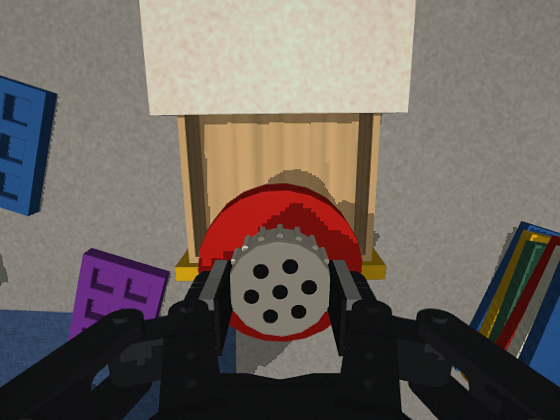

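The cap is held at (280,285) over the open drawer, whose clear opening spans x 0.44–0.57. I'll lower and release it.

```bash
python3 -m pendant '[[[0.003,0.001,-0.03],[0,0,0]],[[0.003,0.001,-0.065],[0,0,0]],[[0.003,0.001,-0.1],[0,0,0]],[[0.003,0.001,-0.135],[0,0,0]],[[0.003,0.001,-0.165],[0,0,0]],[[0.003,0.001,-0.18],[0,0,0]],[[0.003,0.001,-0.19],[0,0,0]],[[0.003,0.001,-0.19],[0,0,0]],[[0.003,0.001,-0.19],[0,0,0]]]'
python3 -m pendant '[[[0,0,0],[0,0,0]],[[0,0,0],[0,0,0]],[[0,0,0],[0,0,0]],[[0,0,0],[0,0,0]]]' 0.4
python3 -m pendant '[[[0,0,0.03],[0,0,0]],[[0,0,0.06],[0,0,0]],[[0,0,0.1],[0,0,0]],[[-0.04,0,0.1],[0,0,0]],[[-0.08,0,0.1],[0,0,0]],[[-0.12,0,0.1],[0,0,0]],[[-0.15,0,0.1],[0,0,0]],[[-0.17,0,0.09],[0,0,0]],[[-0.17,0,0.09],[0,0,0]]]' -1 30
python3 - <<'E'
from h import *
f=grab('wrist'); save(f,'w4.png'); s=f['s'];print(s['ft_force'],s['tcp_pos'],s['joints'],s['finger_gap'])
P=cloud(f); z=np.nan_to_num(P[...,2])
for a,b in [(.04,.08),(.08,.095)]:
    m=(z>a)&(z<b)&(np.abs(P[...,1]+.36)<.13)&(P[...,0]>.36)&(P[...,0]<.45); q=P[m]
    if len(q): print(a,b,len(q),np.percentile(q,[1,50,99],axis=0).round(3).tolist())
E
```

```text
clock: 8.0
tcp_pos: [0.505, -0.3575, 0.073]
orientation: [-0.012, 0.011, -0.707, 0.707]
ft_force: [0.6, 0.3, 0.4]
finger_gap: 0.0409
clock: 8.33
tcp_pos: [0.5046, -0.3583, 0.073]
orientation: [-0.011, 0.011, -0.707, 0.707]
ft_force: [-0.1, 0.6, -0.0]
finger_gap: 0.0597
clock: 9.08
tcp_pos: [0.3301, -0.3567, 0.1616]
orientation: [0.009, -0.011, 0.708, -0.706]
ft_force: [-0.2, 0.5, -0.6]
finger_gap: 0.0001
[-0.20257942  0.51524941 -0.56812374] [ 0.33005684 -0.35671627  0.1615683 ] [-8.47317397e-01  2.65221427e-01  1.89738010e+00 -1.07372832e-03
  9.83349829e-01  6.96257611e-01] 9.772180210013317e-05
0.04 0.08 10376 [[0.384, -0.449, 0.042], [0.423, -0.36, 0.068], [0.449, -0.275, 0.08]]
0.08 0.095 12143 [[0.422, -0.456, 0.081], [0.431, -0.362, 0.088], [0.442, -0.268, 0.09]]
```

View pics/w4.png

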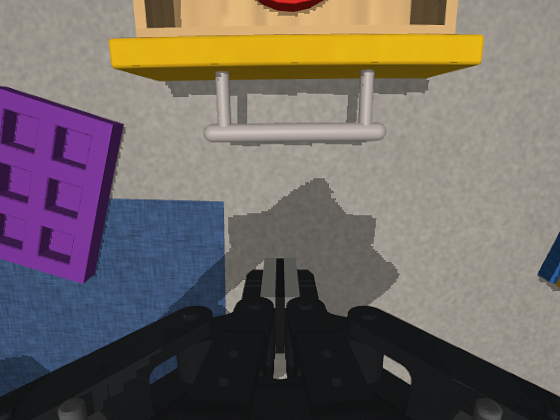

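The cap is in the drawer (red at the top edge), and the bar handle runs from (205,132) to (385,132). I'll push it shut.

```bash
python3 -m pendant '[[[0,0,-0.03],[0,0,0]],[[0,0,-0.06],[0,0,0]],[[0,0,-0.091],[0,0,0]],[[0.01,0,-0.091],[0,0,0]],[[0.03,0,-0.091],[0,0,0]],[[0.04,0,-0.091],[0,0,0]],[[0.05,0,-0.091],[0,0,0]],[[0.06,0.001,-0.091],[0,0,0]],[[0.07,0.001,-0.091],[0,0,0]],[[0.08,0.001,-0.091],[0,0,0]],[[0.09,0.002,-0.091],[0,0,0]],[[0.1,0.002,-0.091],[0,0,0]],[[0.11,0.002,-0.091],[0,0,0]],[[0.12,0.003,-0.091],[0,0,0]],[[0.13,0.003,-0.091],[0,0,0]],[[0.14,0.003,-0.091],[0,0,0]],[[0.15,0.004,-0.091],[0,0,0]]]'
python3 -m pendant '[[[0.004,0,0],[0,0,0]],[[0.008,0,0],[0,0,0]],[[0.012,0,0],[0,0,0]],[[0.016,0,0],[0,0,0]]]'
```

```text
clock: 10.55
tcp_pos: [0.4853, -0.3543, 0.0712]
orientation: [-0.011, 0.011, -0.707, 0.707]
ft_force: [-1.5, -1.5, -0.0]
finger_gap: 0.0003
clock: 10.88
tcp_pos: [0.5003, -0.354, 0.0713]
orientation: [0.011, -0.011, 0.707, -0.707]
ft_force: [-1.4, 0.6, 0.1]
finger_gap: 0.0002
```

```bash
python3 -m pendant '[[[0.003,0,0],[0,0,0]],[[0.006,0,0],[0,0,0]]]'; python3 -m pendant '[[[0.003,0,0],[0,0,0]],[[0.006,0,0],[0,0,0]]]';  python3 -m pendant '[[[0.002,0,0],[0,0,0]],[[0.004,0,0],[0,0,0]]]'
```

```text
clock: 11.05
tcp_pos: [0.506, -0.3539, 0.0712]
orientation: [0.01, -0.011, 0.707, -0.707]
ft_force: [-9.3, -0.7, 2.4]
finger_gap: 0.0001
clock: 11.22
tcp_pos: [0.5064, -0.3538, 0.0711]
orientation: [0.007, -0.017, 0.708, -0.706]
ft_force: [-24.3, -2.2, 12.7]
finger_gap: -0.0001
clock: 11.38
tcp_pos: [0.5066, -0.3538, 0.0711]
orientation: [0.004, -0.02, 0.708, -0.706]
ft_force: [-31.4, -4.2, 17.5]
finger_gap: -0.0001
```

Force rose sharply at x = 0.506, so the drawer is at its stop. I'll back off and go to the handle peg.

```bash
python3 -m pendant '[[[-0.03,0,0],[0,0,0]],[[-0.06,0,0],[0,0,0]],[[-0.06,0,0.03],[0,0,0]],[[-0.07,0.01,0.07],[0,0,0]],[[-0.08,0.03,0.11],[0,0,0]],[[-0.09,0.05,0.15],[0,0,0]],[[-0.1,0.09,0.18],[0,0,0]],[[-0.1,0.13,0.18],[0,0,0]],[[-0.1,0.17,0.18],[0,0,0]],[[-0.1,0.21,0.18],[0,0,0]],[[-0.1,0.25,0.18],[0,0,0]],[[-0.1,0.29,0.18],[0,0,0]],[[-0.1,0.33,0.18],[0,0,0]],[[-0.1,0.37,0.18],[0,0,0]],[[-0.1,0.41,0.18],[0,0,0]],[[-0.1,0.45,0.18],[0,0,0]],[[-0.1,0.49,0.18],[0,0,0]]]' -0.2 60
python3 -m pendant '[[[0,0.04,0],[0,0,0]],[[0,0.08,0],[0,0,0]],[[0,0.12,0],[0,0,-1]],[[-0.01,0.16,0],[0,0,-3]],[[-0.017,0.2,0],[0,0,-5]],[[-0.017,0.235,0],[0,0,-5]],[[-0.017,0.235,0],[0,0,-5]],[[-0.017,0.235,0],[0,0,-5]]]'
python3 - <<'E'
from h import *
f=grab('wrist'); save(f,'w5.png'); s=f['s'];print(s['ft_force'],s['tcp_pos'],s['joints'],s['finger_gap'])
P=cloud(f); z=np.nan_to_num(P[...,2]); V=f['image'].max(2)
m=(z>.135)&(z<.16)&(V<70)&(np.abs(P[...,0]-.405)<.06)&(np.abs(P[...,1]-.372)<.05)
q=P[m]; print(len(q),cv2.minAreaRect(q[:,:2].astype(np.float32)),np.percentile(q,[1,50,99],axis=0).round(4).tolist())
f=grab('top'); P=cloud(f);save(f,'t5.png'); z=P[...,2]; h=cv2.cvtColor(f['image'],cv2.COLOR_RGB2HSV)
m=(h[...,0]>18)&(h[...,0]<32)&(h[...,1]>150)&(z>.03)&(np.abs(P[...,1]+.36)<.12)&(P[...,0]<.7)
print('drawer front',np.percentile(P[m],[2,50,98],axis=0).round(3).tolist())
E
```

```text
clock: 12.8
tcp_pos: [0.4163, 0.1381, 0.2519]
orientation: [0.012, -0.01, 0.707, -0.707]
ft_force: [0.2, 0.1, 0.5]
finger_gap: 0.034
clock: 13.47
tcp_pos: [0.3992, 0.3725, 0.251]
orientation: [-0.019, 0.019, 0.707, -0.707]
ft_force: [0.1, -1.1, -1.0]
finger_gap: 0.0344
[ 0.12963167 -1.07223443 -0.96167596] [0.39916142 0.3725189  0.25102259] [ 7.29885704e-01  2.75385331e-01  1.63452001e+00 -1.24162604e-04
  1.23143611e+00  2.35444476e+00] 0.03436773937614924
1478 ((0.4128674566745758, 0.3703734576702118), (0.011728489771485329, 0.055443327873945236), 86.56749725341797) [[0.3862, 0.3637, 0.1461], [0.414, 0.3706, 0.1509], [0.4398, 0.3771, 0.1529]]
drawer front [[0.554, -0.446, 0.032], [0.561, -0.347, 0.085], [0.574, -0.261, 0.092]]
```

View pics/w5.png

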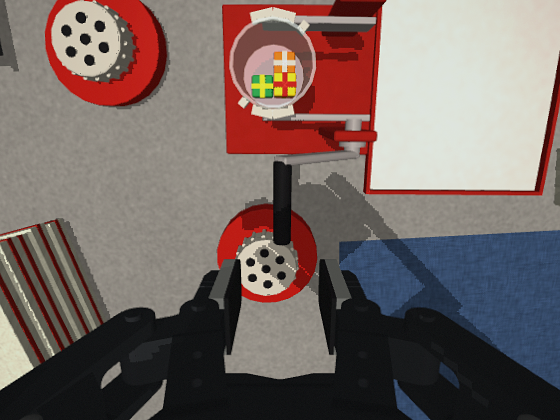

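The wrist view shows the peg from (282,160) to (282,245), and the open jar at (273,65) with green, orange and yellow erasers visible. The drawer front is now flush against the unit. Next I'll pinch the peg.

```bash
python3 -m pendant '[[[0.001,-0.001,-0.03],[0,0,0]],[[0.001,-0.001,-0.06],[0,0,0]],[[0.001,-0.001,-0.085],[0,0,0]],[[0.001,-0.001,-0.1],[0,0,0]],[[0.001,-0.001,-0.1],[0,0,0]],[[0.001,-0.001,-0.1],[0,0,0]]]'
python3 -m pendant '[[[0,0,0],[0,0,0]],[[0,0,0],[0,0,0]],[[0,0,0],[0,0,0]],[[0,0,0],[0,0,0]]]' -1 45
python3 -m pendant '[[[-0.0005,-0.0086,0.0087],[0,0,0]],[[-0.001,-0.0186,0.0157],[0,0,0]],[[-0.0017,-0.0296,0.0209],[0,0,0]],[[-0.0024,-0.0414,0.0241],[0,0,0]],[[-0.0031,-0.0535,0.0252],[0,0,0]],[[-0.0031,-0.0535,0.0252],[0,0,0]]]'
```

```text
clock: 14.07
tcp_pos: [0.4006, 0.3685, 0.1514]
orientation: [0.021, -0.02, -0.707, 0.707]
ft_force: [0.5, 0.4, 0.4]
finger_gap: 0.0339
clock: 14.4
tcp_pos: [0.4014, 0.3709, 0.1532]
orientation: [-0.019, 0.021, 0.708, -0.706]
ft_force: [-0.3, 1.9, 5.2]
finger_gap: 0.0105
clock: 14.9
tcp_pos: [0.3988, 0.3186, 0.1805]
orientation: [-0.018, 0.023, 0.71, -0.704]
ft_force: [-1.9, 4.4, 14.0]
finger_gap: 0.0102
```

```bash
python3 -m pendant '[[[-0.0007,-0.0122,-0.001],[0,0,0]],[[-0.0014,-0.024,-0.0041],[0,0,0]],[[-0.002,-0.0351,-0.0093],[0,0,0]],[[-0.0026,-0.0451,-0.0162],[0,0,0]],[[-0.0031,-0.0537,-0.0248],[0,0,0]],[[-0.0035,-0.0608,-0.0348],[0,0,0]],[[-0.0035,-0.0608,-0.0348],[0,0,0]]]'
python3 -m pendant '[[[-0.0003,-0.0052,-0.011],[0,0,0]],[[-0.0005,-0.0084,-0.0228],[0,0,0]],[[-0.0005,-0.0095,-0.035],[0,0,0]],[[-0.0005,-0.0085,-0.047],[0,0,0]],[[-0.0005,-0.008,-0.049],[0,0,0]],[[-0.0005,-0.008,-0.049],[0,0,0]],[[-0.0005,-0.008,-0.049],[0,0,0]],[[-0.0005,-0.008,-0.049],[0,0,0]]]'
python3 - <<'E'
from h import *
f=grab('wrist'); save(f,'w6.png'); s=f['s'];print(s['ft_force'],s['tcp_pos'],s['finger_gap'],s['joints'])
E
```

```text
clock: 15.48
tcp_pos: [0.3952, 0.2565, 0.1421]
orientation: [-0.019, 0.022, 0.708, -0.705]
ft_force: [3.8, 5.0, -6.2]
finger_gap: 0.0101
clock: 16.15
tcp_pos: [0.3947, 0.249, 0.0934]
orientation: [-0.019, 0.021, 0.708, -0.706]
ft_force: [3.0, 5.9, -4.3]
finger_gap: 0.0097
[ 2.96534922  5.86061061 -4.31155836] [0.39473605 0.24896769 0.0933543 ] 0.009717271419783258 [5.37519297e-01 3.22098619e-01 2.03168848e+00 1.20142611e-03
 7.83051599e-01 2.16457051e+00]
```

View pics/w6.png

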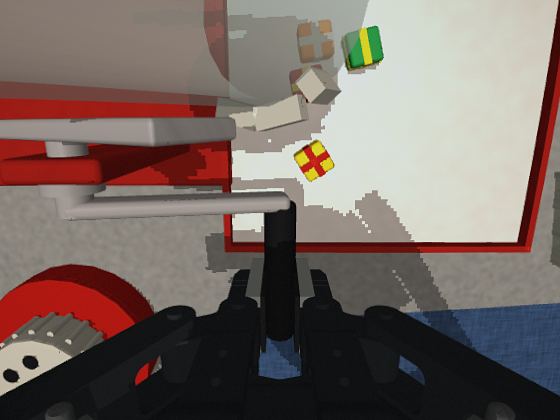

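The view shows the jar fully tipped and erasers in the tray: green (363,47), yellow (315,160), and two more seen through the clear jar near (315,40) and (305,78). I'll swing the jar back upright.

```bash
python3 -m pendant '[[[0,-0.0015,0.014],[0,0,0]],[[0,-0.0004,0.0262],[0,0,0]],[[0,0.0028,0.038],[0,0,0]],[[0.0005,0.008,0.049],[0,0,0]],[[0.0009,0.0151,0.059],[0,0,0]],[[0.0014,0.0237,0.0676],[0,0,0]],[[0.002,0.0337,0.0745],[0,0,0]],[[0.0026,0.0448,0.0797],[0,0,0]],[[0.0033,0.0566,0.0828],[0,0,0]],[[0.004,0.0688,0.0838],[0,0,0]],[[0.0047,0.0809,0.0827],[0,0,0]],[[0.0054,0.0927,0.0795],[0,0,0]],[[0.006,0.1037,0.0743],[0,0,0]],[[0.0066,0.1137,0.0673],[0,0,0]],[[0.0071,0.1223,0.0586],[0,0,0]],[[0.0071,0.1235,0.057],[0,0,0]],[[0.0071,0.1235,0.057],[0,0,0]]]'
python3 -m pendant '[[[0,0,0],[0,0,0]],[[0,0,0],[0,0,0]],[[0,0,0],[0,0,0]],[[0,0,0.03],[0,0,0]],[[0,0,0.06],[0,0,0]],[[0,0,0.1],[0,0,0]],[[0,-0.04,0.1],[0,0,0]],[[0,-0.08,0.1],[0,0,0]],[[-0.01,-0.12,0.1],[0,0,0]],[[-0.02,-0.16,0.1],[0,0,0]],[[-0.02,-0.16,0.1],[0,0,0]],[[-0.02,-0.16,0.1],[0,0,0]]]' -0.2
python3 - <<'E'
from h import *
f=grab('top'); save(f,'t7.png',(150,160,380,290),3.4); P=cloud(f); import pickle; pickle.dump(f,open('t7.pkl','wb'))
z=P[...,2]; V=f['image'].max(2); m=(V<60)&(z>.13)&(np.abs(P[...,0]-.413)<.05)&(np.abs(P[...,1]-.37)<.04); print('peg',len(P[m]),np.median(P[m],0))
f=grab('wrist'); save(f,'w7.png'); pickle.dump(f,open('w7.pkl','wb'));print(f['s']['tcp_pos'],f['s']['finger_gap'])
E
```

```text
clock: 17.62
tcp_pos: [0.4016, 0.3708, 0.1502]
orientation: [0.019, -0.021, -0.707, 0.707]
ft_force: [6.3, 0.7, -1.0]
finger_gap: 0.0104
clock: 18.62
tcp_pos: [0.3793, 0.2094, 0.25]
orientation: [-0.021, 0.021, 0.707, -0.707]
ft_force: [0.4, 0.2, 0.4]
finger_gap: 0.0338
peg 0 [nan nan nan]
[0.38009989 0.21065995 0.25007552] 0.03416154561345563
  return _methods._mean(a, axis=axis, dtype=dtype,
  ret = um.true_divide(
```

View pics/t7.png

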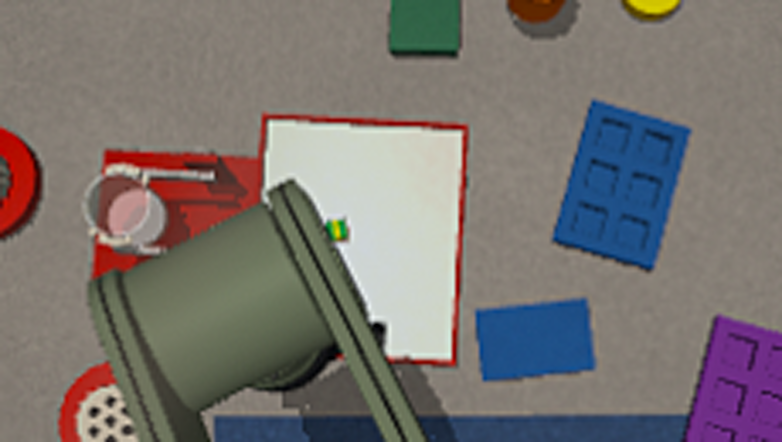

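View pics/w7.png

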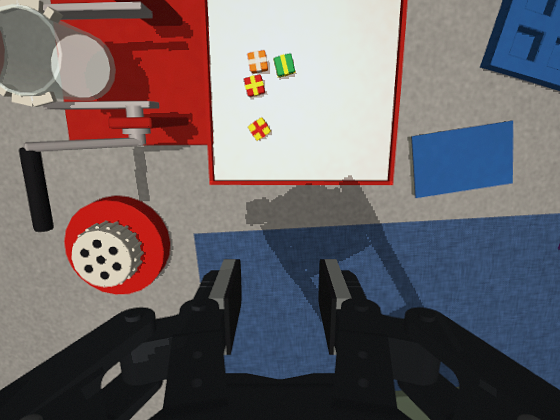

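Both views show the jar upright and empty. There are four erasers in the tray: orange (258,60), green (285,65), red (255,86) and yellow/red-ribbon (260,128). Blue is absent. I'll measure them and the rack.

```bash
cat > er.py <<'E'
from h import *
def erasers(f,zlo=.0165,zhi=.027):
    P=cloud(f); z=np.nan_to_num(P[...,2])
    m=((z>zlo)&(z<zhi)&(P[...,0]>.385)&(P[...,0]<.605)&(P[...,1]>.08)&(P[...,1]<.285)).astype(np.uint8)
    n,l,st,c=cv2.connectedComponentsWithStats(m,connectivity=4)
    for i in range(1,n):
        if st[i,4]<40: continue
        q=P[l==i]; r=cv2.minAreaRect(q[:,:2].astype(np.float32)); hs=cv2.cvtColor(f['image'],cv2.COLOR_RGB2HSV)[l==i]
        print('px',c[i].round(),'n',st[i,4],'xy',np.round(r[0],4),'wh',np.round(r[1],4),'ang',round(r[2],1),'z',q[:,2].mean().round(4),'rgb',f['image'][l==i].mean(0).round())
def rack(f,box=(.44,.64,-.14,.03)):
    P=cloud(f); z=P[...,2]; h=cv2.cvtColor(f['image'],cv2.COLOR_RGB2HSV)
    m=(h[...,0]>95)&(h[...,0]<125)&(h[...,1]>90)&(z>.0155)&(P[...,0]>box[0])&(P[...,0]<box[1])&(P[...,1]>box[2])&(P[...,1]<box[3])
    q=P[m]; c,wh,a=cv2.minAreaRect(q[:,:2].astype(np.float32)); print('rack',len(q),np.round(c,4),np.round(wh,4),round(a,2))
    th=np.radians(a if wh[0]>wh[1] else a+90); ex=np.array([np.cos(th),np.sin(th)]); ey=np.array([-ex[1],ex[0]])
    for j in (-.02,.02):
        print([tuple((np.array(c)+i*ex+j*ey).round(4).tolist()) for i in (-.041,0,.041)])
E
python3 - <<'E'
from er import *
import pickle
erasers(pickle.load(open('w7.pkl','rb'))); rack(pickle.load(open('t7.pkl','rb')))
E
```

```text
px [257.  61.] n 362 xy [0.5003 0.225 ] wh [0.0169 0.0173] ang 5.2 z 0.0214 rgb [221. 169. 114.]
px [284.  64.] n 366 xy [0.4959 0.2002] wh [0.0175 0.0171] ang 9.9 z 0.0213 rgb [100. 177.  75.]
px [254.  85.] n 360 xy [0.4791 0.2298] wh [0.0176 0.0172] ang 9.9 z 0.0215 rgb [206. 127.  46.]
px [259. 128.] n 322 xy [0.4391 0.2279] wh [0.0173 0.0171] ang 29.5 z 0.0213 rgb [215. 146.  46.]
rack 773 [ 0.5383 -0.059 ] [0.093  0.1342] 73.12
[(0.5833, -0.0518), (0.5441, -0.0399), (0.5049, -0.028)]
[(0.5717, -0.0901), (0.5325, -0.0782), (0.4932, -0.0662)]
```

```bash
python3 - <<'E'
from h import *
import pickle
f=pickle.load(open('w7.pkl','rb')); he=np.array(f['hand_eye'])
v,u=np.mgrid[240:330,195:360]; uv=np.c_[u.ravel(),v.ravel()]; z=f['depth'][uv[:,1],uv[:,0]]
p=rays(f,uv)*z[:,None]; t=p@he[:3,:3].T+he[:3,3]; k=(z>0)&(z<.2)
q=t[k]; print(len(q))
for a in (-1,1):
    s=q[(np.sign(q[:,2])==a)&(np.abs(q[:,2])<.05)]; print(a,np.percentile(s,[1,50,99],axis=0).round(4).tolist())
E
```

```text
5308
-1 [[-0.0134, -0.0357, -0.0303], [-0.0105, -0.0097, -0.02], [0.0093, 0.0184, -0.0171]]
1 [[-0.0131, -0.0355, 0.0169], [-0.0103, -0.0087, 0.0194], [0.0094, 0.0185, 0.0299]]
```

```bash
python3 -m pendant '[[[0.02,0.008,-0.03],[0,0,6]],[[0.04,0.016,-0.06],[0,0,12]],[[0.059,0.0165,-0.09],[0,0,18]],[[0.059,0.0165,-0.12],[0,0,24]],[[0.059,0.0165,-0.12],[0,0,30]],[[0.059,0.0165,-0.12],[0,0,33]],[[0.059,0.0165,-0.12],[0,0,33]],[[0.059,0.0165,-0.12],[0,0,33]]]' -0.2 30
python3 - <<'E'
from er import *
f=grab('wrist'); print(f['s']['tcp_pos'],f['s']['orientation']); save(f,'w8.png'); erasers(f)
E
```

```text
clock: 19.38
tcp_pos: [0.4397, 0.2287, 0.1294]
orientation: [0.181, -0.182, 0.683, -0.683]
ft_force: [-0.5, -0.2, 0.7]
finger_gap: 0.0343
[0.43970378 0.22873271 0.1293728 ] [ 0.18145776 -0.18157877  0.68344588 -0.68337688]
px [332. 144.] n 734 xy [0.5006 0.2251] wh [0.0174 0.0176] ang 7.5 z 0.0213 rgb [178. 129.  82.]
px [308. 170.] n 698 xy [0.4792 0.2298] wh [0.0176 0.0175] ang 7.6 z 0.0213 rgb [162.  90.  22.]
px [360. 170.] n 701 xy [0.4959 0.2004] wh [0.0175 0.0174] ang 11.6 z 0.0212 rgb [ 71. 132.  48.]
px [280. 222.] n 630 xy [0.4389 0.2279] wh [0.0177 0.0171] ang 29.6 z 0.0212 rgb [115.  69.  12.]
```

```bash
python3 -m pendant '[[[0,-0.0005,-0.03],[0,0,0]],[[0,-0.0005,-0.06],[0,0,0]],[[0,-0.0005,-0.085],[0,0,0]],[[0,-0.0005,-0.096],[0,0,0]],[[0,-0.0005,-0.096],[0,0,0]],[[0,-0.0005,-0.096],[0,0,0]]]'
python3 -m pendant '[[[0,0,0],[0,0,0]],[[0,0,0],[0,0,0]],[[0,0,0],[0,0,0]],[[0,0,0],[0,0,0]]]' -1 30
python3 -m pendant '[[[0,0,0.03],[0,0,0]],[[0,0,0.07],[0,0,0]],[[0,0,0.1],[0,0,0]],[[0,0,0.1],[0,0,0]]]'
```

```text
clock: 19.93
tcp_pos: [0.4396, 0.2275, 0.0338]
orientation: [-0.181, 0.181, -0.683, 0.683]
ft_force: [-0.5, 0.2, 0.4]
finger_gap: 0.0342
clock: 20.27
tcp_pos: [0.4404, 0.2276, 0.0351]
orientation: [0.183, -0.18, 0.684, -0.683]
ft_force: [-0.3, 1.6, 6.4]
finger_gap: 0.0159
clock: 20.6
tcp_pos: [0.4427, 0.2286, 0.1398]
orientation: [0.186, -0.177, 0.684, -0.683]
ft_force: [1.4, 0.0, 0.4]
finger_gap: 0.0157
```

```bash
python3 -m pendant '[[[0.008,-0.03,0],[0,0,6]],[[0.016,-0.065,0],[0,0,12]],[[0.024,-0.1,0],[0,0,18]],[[0.034,-0.14,0],[0,0,24]],[[0.044,-0.175,0],[0,0,30]],[[0.054,-0.21,0],[0,0,36]],[[0.06,-0.24,0],[0,0,42]],[[0.0657,-0.2554,0],[0,0,43.5]],[[0.0657,-0.2554,0],[0,0,43.5]],[[0.0657,-0.2554,0],[0,0,43.5]]]'
python3 - <<'E'
from er import *
f=grab('wrist'); print(f['s']['tcp_pos'],f['s']['finger_gap']); save(f,'w9.png'); rack(f); rack(grab('top'))
E
```

```text
clock: 21.43
tcp_pos: [0.5047, -0.0289, 0.1333]
orientation: [0.421, -0.421, 0.568, -0.568]
ft_force: [0.5, -0.6, -0.3]
finger_gap: 0.0159
[ 0.50466099 -0.0288924   0.13327506] 0.015923700061873762
rack 14218 [ 0.5217 -0.0543] [0.096  0.1681] 73.24
[(0.5667, -0.0469), (0.5274, -0.0351), (0.4882, -0.0233)]
[(0.5551, -0.0852), (0.5159, -0.0734), (0.4766, -0.0616)]
rack 83 [ 0.4981 -0.0341] [0.1314 0.0613] 83.29
[(0.5132, -0.0772), (0.518, -0.0365), (0.5228, 0.0042)]
[(0.4734, -0.0725), (0.4782, -0.0318), (0.483, 0.0089)]
```

View pics/w9.png

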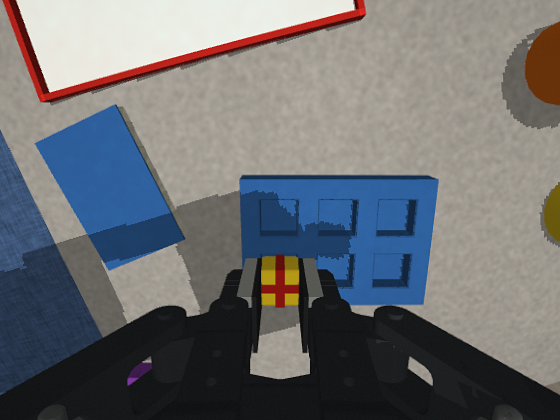

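The wrist view shows the yellow eraser held at (280,280). Rack pockets are visible at (279,217), (337,217), (397,217) and (390,268), with the near-left one hidden behind the eraser.

```bash
cat >> er.py <<'E'
def holes(f):
    P=cloud(f); z=np.nan_to_num(P[...,2]); h=cv2.cvtColor(f['image'],cv2.COLOR_RGB2HSV)
    m=(h[...,0]>95)&(h[...,0]<125)&(h[...,1]>90)&(z>.015)&(z<.024)&(P[...,0]>.42)&(P[...,0]<.66)&(P[...,1]<.02)
    q=P[m]; 
    # drop stray: keep largest component
    n,l,st,c=cv2.connectedComponentsWithStats(m.astype(np.uint8)); i=1+st[1:,4].argmax(); q=P[l==i]
    th=np.radians(-17); best=None
    for a in np.radians(np.arange(-22,-11,.5)):
        e=np.array([[np.cos(a),np.sin(a)],[-np.sin(a),np.cos(a)]]); r=q[:,:2]@e.T
        lo,hi=np.percentile(r,[.3,99.7],axis=0); A=np.prod(hi-lo)
        if best is None or A<best[0]: best=(A,a,lo,hi,e)
    A,a,lo,hi,e=best; print('rack yaw',np.degrees(a).round(1),'ext',(hi-lo).round(4),'c',(((lo+hi)/2)@e).round(4),'max corner',(hi@e).round(4),'min',(lo@e).round(4),'z',np.median(q[:,2]).round(4))
E
python3 - <<'E'
from er import *
f=grab('wrist'); holes(f)
print(onz(f,[(279,217),(337,217),(397,217),(393,269),(240,177),(438,179),(424,304)],.019).round(4).tolist())
E
```

```text
rack yaw -17.0 ext [0.1344 0.0946] c [ 0.5373 -0.0584] max corner [ 0.6154 -0.0329] min [ 0.4592 -0.084 ] z 0.0194
[[0.504, -0.026, 0.019], [0.5426, -0.0377, 0.019], [0.5828, -0.0498, 0.019], [0.5721, -0.0877, 0.019], [0.487, 0.0084, 0.019], [0.6152, -0.0315, 0.019], [0.5889, -0.1228, 0.019]]
```

```bash
python3 -m pendant '[[[-0.001,0.001,-0.03],[0,0,0]],[[-0.001,0.001,-0.06],[0,0,0]],[[-0.001,0.001,-0.08],[0,0,0]],[[-0.001,0.001,-0.091],[0,0,0]],[[-0.001,0.001,-0.091],[0,0,0]],[[-0.001,0.001,-0.091],[0,0,0]]]'
python3 -m pendant '[[[0,0,0],[0,0,0]],[[0,0,0],[0,0,0]],[[0,0,0],[0,0,0]]]' -0.45
python3 -m pendant '[[[0,0,0.03],[0,0,0]],[[0,0,0.06],[0,0,0]],[[-0.01,0.03,0.09],[0,0,3]],[[-0.01,0.06,0.09],[0,0,9]],[[-0.01,0.06,0.09],[0,0,15]],[[-0.01,0.06,0.09],[0,0,15]]]' -0.2
python3 - <<'E'
from er import *
f=grab('wrist'); print(f['s']['tcp_pos'],f['s']['finger_gap']); save(f,'w10.png')
E
```

```text
clock: 22.08
tcp_pos: [0.5036, -0.0261, 0.0425]
orientation: [0.422, -0.423, 0.567, -0.567]
ft_force: [0.3, 0.7, 0.4]
finger_gap: 0.0157
clock: 22.33
tcp_pos: [0.5041, -0.0269, 0.0429]
orientation: [-0.422, 0.422, -0.567, 0.567]
ft_force: [0.5, -0.0, 0.5]
finger_gap: 0.0237
clock: 22.83
tcp_pos: [0.4941, 0.0339, 0.1336]
orientation: [-0.494, 0.493, -0.506, 0.507]
ft_force: [-0.2, 0.7, -0.5]
finger_gap: 0.0341
[0.49411688 0.03389131 0.133637  ] 0.03411415456504899
```

View pics/w10.png

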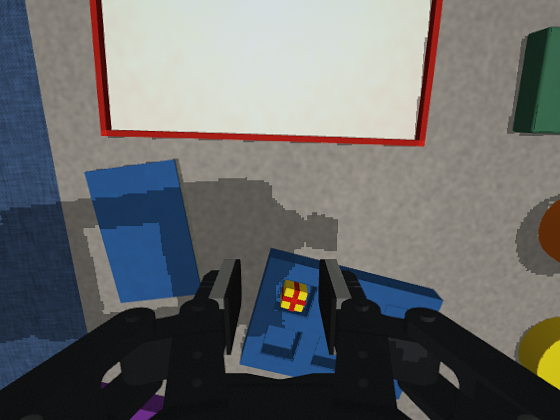

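Yellow sits in its pocket at (295,295). Next is green.

```bash
python3 -m pendant '[[[0.001,0.04,0],[0,0,6]],[[0.001,0.08,0],[0,0,12.5]],[[0.002,0.12,0],[0,0,12.5]],[[0.002,0.155,0],[0,0,12.5]],[[0.002,0.1673,-0.02],[0,0,12.5]],[[0.002,0.1673,-0.05],[0,0,12.5]],[[0.002,0.1673,-0.08],[0,0,12.5]],[[0.002,0.1673,-0.099],[0,0,12.5]],[[0.002,0.1673,-0.099],[0,0,12.5]],[[0.002,0.1673,-0.099],[0,0,12.5]]]'
python3 -m pendant '[[[0,0,0],[0,0,0]],[[0,0,0],[0,0,0]],[[0,0,0],[0,0,0]],[[0,0,0],[0,0,0]]]' -1 30
python3 -m pendant '[[[0,0,0.03],[0,0,0]],[[0,0,0.07],[0,0,0]],[[0,0,0.099],[0,0,0]],[[0,-0.03,0.099],[0,0,0]],[[0,-0.03,0.099],[0,0,0]]]'
python3 - <<'E'
from er import *
f=grab('wrist'); print(f['s']['tcp_pos'],f['s']['finger_gap']); erasers(f)
E
```

```text
clock: 23.72
tcp_pos: [0.4957, 0.1991, 0.0328]
orientation: [-0.543, 0.545, -0.452, 0.451]
ft_force: [0.5, 0.4, 0.2]
finger_gap: 0.0345
clock: 24.05
tcp_pos: [0.497, 0.2001, 0.0351]
orientation: [0.545, -0.544, 0.451, -0.452]
ft_force: [-0.2, -0.9, 3.1]
finger_gap: 0.0159
clock: 24.47
tcp_pos: [0.4967, 0.1677, 0.1354]
orientation: [0.545, -0.544, 0.45, -0.453]
ft_force: [0.1, -0.5, -0.8]
finger_gap: 0.0161
[0.49673224 0.16770046 0.13544613] 0.016071147229272147
px [270. 124.] n 695 xy [0.479  0.2293] wh [0.0171 0.0166] ang 10.7 z 0.0213 rgb [153.  90.  25.]
px [301. 137.] n 689 xy [0.5004 0.2251] wh [0.0173 0.0171] ang 7.0 z 0.0214 rgb [166. 120.  77.]
```

```bash
python3 -m pendant '[[[0.008,-0.035,0],[0,0,-6]],[[0.016,-0.07,0],[0,0,-12]],[[0.024,-0.105,0],[0,0,-18]],[[0.032,-0.14,0],[0,0,-24]],[[0.04,-0.175,0],[0,0,-27.5]],[[0.0472,-0.2,0],[0,0,-27.5]],[[0.0472,-0.2096,0],[0,0,-27.5]],[[0.0472,-0.2096,0],[0,0,-27.5]]]'
python3 - <<'E'
from er import *
f=grab('wrist'); print(f['s']['tcp_pos'],f['s']['finger_gap']); holes(f)
E
```

```text
clock: 25.18
tcp_pos: [0.5431, -0.0411, 0.1323]
orientation: [0.421, -0.421, 0.568, -0.568]
ft_force: [0.0, 0.9, -0.6]
finger_gap: 0.016
[ 0.54311253 -0.04110763  0.13225728] 0.015999568724063364
rack yaw -17.0 ext [0.1344 0.0941] c [ 0.5375 -0.0582] max corner [ 0.6155 -0.0328] min [ 0.4594 -0.0835] z 0.0193
```

```bash
python3 -m pendant '[[[0,0,-0.03],[0,0,0]],[[0,0,-0.06],[0,0,0]],[[0,0,-0.08],[0,0,0]],[[0,0.001,-0.09],[0,0,0]],[[0,0.001,-0.09],[0,0,0]],[[0,0.001,-0.09],[0,0,0]]]'
python3 -m pendant '[[[0,0,0],[0,0,0]],[[0,0,0],[0,0,0]],[[0,0,0],[0,0,0]]]' -0.45
python3 -m pendant '[[[0,0,0.03],[0,0,0]],[[0,0,0.06],[0,0,0]],[[-0.01,0.03,0.09],[0,0,-6]],[[-0.016,0.06,0.09],[0,0,-12]],[[-0.022,0.09,0.09],[0,0,-18]],[[-0.03,0.12,0.09],[0,0,-24]],[[-0.036,0.15,0.09],[0,0,-30]],[[-0.044,0.18,0.09],[0,0,-36]],[[-0.052,0.21,0.09],[0,0,-42]],[[-0.06,0.24,0.09],[0,0,-48]],[[-0.067,0.267,0.09],[0,0,-54]],[[-0.067,0.267,0.09],[0,0,-60]],[[-0.067,0.267,0.09],[0,0,-63]],[[-0.067,0.267,0.09],[0,0,-63]],[[-0.067,0.267,0.09],[0,0,-63]]]' -0.2
python3 - <<'E'
from er import *
f=grab('wrist'); print(f['s']['tcp_pos'],f['s']['finger_gap'],f['s']['joints']); erasers(f)
f=grab('top'); save(f,'t11.png',(150,160,380,290),3.4)
E
```

```text
clock: 25.73
tcp_pos: [0.5431, -0.037, 0.0429]
orientation: [0.422, -0.422, 0.567, -0.567]
ft_force: [-0.4, -0.0, -0.3]
finger_gap: 0.0163
clock: 25.98
tcp_pos: [0.5434, -0.0382, 0.0431]
orientation: [-0.422, 0.422, -0.567, 0.568]
ft_force: [0.4, -0.3, 0.2]
finger_gap: 0.0236
clock: 27.23
tcp_pos: [0.4761, 0.2285, 0.1329]
orientation: [-0.064, 0.064, -0.704, 0.704]
ft_force: [-0.2, 0.2, -1.0]
finger_gap: 0.034
[0.47610084 0.2284539  0.13285009] 0.034010446964982365 [ 4.25627954e-01  3.55193189e-01  1.84552147e+00 -3.11090074e-05
  9.40824012e-01  1.81578187e+00]
px [291. 186.] n 649 xy [0.5005 0.2249] wh [0.0178 0.0172] ang 6.0 z 0.0213 rgb [185. 132.  83.]
px [279. 214.] n 619 xy [0.4795 0.2296] wh [0.0177 0.0166] ang 10.1 z 0.0212 rgb [129.  65.  15.]
```

```bash
python3 -m pendant '[[[0,0.0005,-0.03],[0,0,0]],[[0,0.0005,-0.06],[0,0,0]],[[0,0.0005,-0.085],[0,0,0]],[[0,0.0005,-0.099],[0,0,0]],[[0,0.0005,-0.099],[0,0,0]],[[0,0.0005,-0.099],[0,0,0]]]'
python3 -m pendant '[[[0,0,0],[0,0,0]],[[0,0,0],[0,0,0]],[[0,0,0],[0,0,0]],[[0,0,0],[0,0,0]]]' -1 30
python3 -m pendant '[[[0,0,0.03],[0,0,0]],[[0,0,0.07],[0,0,0]],[[0,0,0.099],[0,0,0]],[[0.012,-0.035,0.099],[0,0,-6]],[[0.024,-0.07,0.099],[0,0,-12]],[[0.036,-0.105,0.099],[0,0,-18]],[[0.05,-0.14,0.099],[0,0,-24]],[[0.064,-0.175,0.099],[0,0,-27]],[[0.078,-0.21,0.099],[0,0,-27]],[[0.092,-0.245,0.099],[0,0,-27]],[[0.103,-0.27,0.099],[0,0,-27]],[[0.103,-0.279,0.099],[0,0,-27]],[[0.103,-0.279,0.099],[0,0,-27]]]'
python3 - <<'E'
from er import *
f=grab('wrist'); print(f['s']['tcp_pos'],f['s']['finger_gap'],f['s']['joints']); holes(f); save(f,'w12.png')
E
```

```text
clock: 27.83
tcp_pos: [0.4762, 0.2284, 0.0334]
orientation: [-0.063, 0.064, -0.704, 0.704]
ft_force: [-0.3, -0.1, 0.6]
finger_gap: 0.0343
clock: 28.17
tcp_pos: [0.4772, 0.2292, 0.0351]
orientation: [0.064, -0.062, 0.705, -0.704]
ft_force: [1.0, -1.0, 4.5]
finger_gap: 0.0157
clock: 29.25
tcp_pos: [0.5793, -0.0521, 0.1328]
orientation: [0.104, -0.104, -0.699, 0.7]
ft_force: [0.2, 0.1, 0.2]
finger_gap: 0.0159
[ 0.57927395 -0.05209872  0.13279189] 0.015897681493155263 [-1.09334915e-01  4.29254708e-01  1.72068494e+00 -3.18071153e-04
  9.91692468e-01  1.75695908e+00]
rack yaw -17.0 ext [0.1024 0.0947] c [ 0.5531 -0.0637] max corner [ 0.6159 -0.0334] min [ 0.4902 -0.094 ] z 0.0193
```

View pics/w12.png

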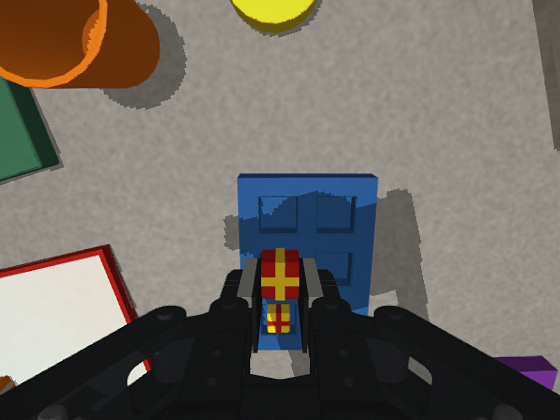

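Red is held at (280,272) in line with its pocket at (279,213), and the rack corner hasn't moved. I'll place it and go back for orange.

```bash
python3 -m pendant '[[[0,0,-0.03],[0,0,0]],[[0,0,-0.06],[0,0,0]],[[0,0,-0.08],[0,0,0]],[[0,-0.0005,-0.09],[0,0,0]],[[0,-0.0005,-0.09],[0,0,0]],[[0,-0.0005,-0.09],[0,0,0]]]'
python3 -m pendant '[[[0,0,0],[0,0,0]],[[0,0,0],[0,0,0]],[[0,0,0],[0,0,0]]]' -0.45
python3 -m pendant '[[[0,0,0.03],[0,0,0]],[[0,0,0.06],[0,0,0]],[[-0.01,0.03,0.09],[0,0,6]],[[-0.016,0.06,0.09],[0,0,12]],[[-0.022,0.09,0.09],[0,0,18]],[[-0.03,0.12,0.09],[0,0,23]],[[-0.036,0.15,0.09],[0,0,23]],[[-0.044,0.18,0.09],[0,0,23]],[[-0.052,0.21,0.09],[0,0,23]],[[-0.06,0.24,0.09],[0,0,23]],[[-0.07,0.265,0.09],[0,0,23]],[[-0.0785,0.2753,0.09],[0,0,23]],[[-0.0785,0.2753,0.09],[0,0,23]],[[-0.0785,0.2753,0.09],[0,0,23]]]' -0.2
python3 - <<'E'
from er import *
f=grab('wrist'); print(f['s']['tcp_pos'],f['s']['finger_gap'],f['s']['joints']); erasers(f)
E
```

```text
clock: 29.8
tcp_pos: [0.579, -0.0492, 0.0432]
orientation: [-0.102, 0.102, 0.7, -0.7]
ft_force: [0.9, -0.5, -0.0]
finger_gap: 0.0159
clock: 30.05
tcp_pos: [0.5794, -0.0502, 0.0433]
orientation: [-0.102, 0.103, 0.7, -0.7]
ft_force: [-0.4, 0.1, 0.8]
finger_gap: 0.0235
clock: 31.22
tcp_pos: [0.5004, 0.2246, 0.1329]
orientation: [-0.039, 0.039, -0.706, 0.706]
ft_force: [0.3, -0.3, 0.3]
finger_gap: 0.0344
[0.50036262 0.22456507 0.13285114] 0.03435567085232616 [ 4.01267375e-01  3.83394092e-01  1.79875807e+00 -8.53790928e-04
  9.59611347e-01  1.86186651e+00]
px [279. 218.] n 616 xy [0.5009 0.2251] wh [0.0175 0.0167] ang 6.6 z 0.0211 rgb [128.  85.  50.]
```

```bash
python3 -m pendant '[[[0,0,-0.03],[0,0,0]],[[0,0,-0.06],[0,0,0]],[[0,0,-0.085],[0,0,0]],[[0,0,-0.099],[0,0,0]],[[0,0,-0.099],[0,0,0]],[[0,0,-0.099],[0,0,0]]]'
python3 -m pendant '[[[0,0,0],[0,0,0]],[[0,0,0],[0,0,0]],[[0,0,0],[0,0,0]],[[0,0,0],[0,0,0]]]' -1 30
python3 -m pendant '[[[0,0,0.03],[0,0,0]],[[0,0,0.07],[0,0,0]],[[0,0,0.099],[0,0,0]],[[0,-0.035,0.099],[0,0,-6]],[[0,-0.07,0.099],[0,0,-12]],[[0,-0.105,0.099],[0,0,-18]],[[0,-0.14,0.099],[0,0,-23]],[[-0.002,-0.175,0.099],[0,0,-23]],[[-0.004,-0.21,0.099],[0,0,-23]],[[-0.006,-0.245,0.099],[0,0,-23]],[[-0.008,-0.275,0.099],[0,0,-23]],[[-0.0082,-0.2905,0.099],[0,0,-23]],[[-0.0082,-0.2905,0.099],[0,0,-23]]]'
python3 - <<'E'
from er import *
f=grab('wrist'); print(f['s']['tcp_pos'],f['s']['finger_gap'],f['s']['joints']); holes(f); save(f,'w13.png')
E
```

```text
clock: 31.77
tcp_pos: [0.5011, 0.2234, 0.0334]
orientation: [-0.038, 0.038, -0.706, 0.706]
ft_force: [0.8, 0.3, -0.3]
finger_gap: 0.0339
clock: 32.1
tcp_pos: [0.5018, 0.2248, 0.0352]
orientation: [0.04, -0.038, 0.706, -0.706]
ft_force: [0.3, -1.9, 4.9]
finger_gap: 0.016
clock: 33.18
tcp_pos: [0.4925, -0.0686, 0.1332]
orientation: [0.104, -0.105, -0.699, 0.7]
ft_force: [1.0, -0.4, 1.0]
finger_gap: 0.0157
[ 0.49246789 -0.06855435  0.13321623] 0.015703048490919972 [-1.60954973e-01  3.11645876e-01  1.91438184e+00 -1.04338832e-03
  9.14413146e-01  1.70638961e+00]
rack yaw -16.5 ext [0.126  0.0944] c [ 0.5632 -0.0895] max corner [ 0.637  -0.0621] min [ 0.4894 -0.1168] z 0.0194
```

View pics/w13.png

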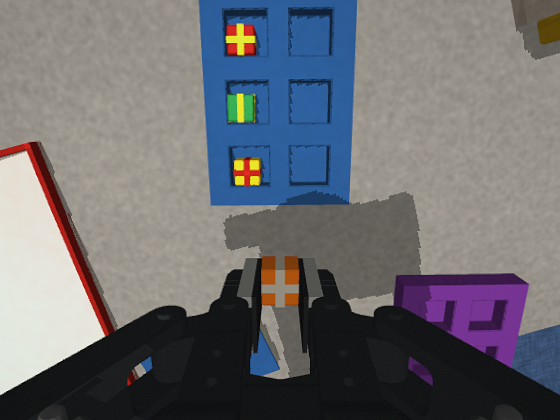

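The rack has been knocked aside: its corner moved from (0.615,−0.033) to (0.637,−0.062). The three erasers are still in their pockets. The near empty pocket is at (310,165), so I'll re-measure it.

```bash
python3 - <<'E'
from er import *
f=grab('wrist'); print(f['s']['tcp_pos'])
p=onz(f,[(310,165),(311,102),(310,32),(242,102),(211,205),(350,205)],.019); print(p.round(4).tolist())
d=p[2]-p[0]; print('yaw',np.degrees(np.arctan2(d[1],d[0])),np.linalg.norm(d))
E
```

```text
[ 0.49247843 -0.06698689  0.13311711]
[[0.5224, -0.0972, 0.019], [0.5609, -0.1087, 0.019], [0.6007, -0.1193, 0.019], [0.5738, -0.0666, 0.019], [0.5158, -0.0246, 0.019], [0.4879, -0.1162, 0.019]]
yaw -15.755049811492697 0.08140005540838424
```

```bash
python3 -m pendant '[[[0.015,-0.016,0],[0,0,0]],[[0.0295,-0.0315,0],[0,0,0]],[[0.0295,-0.0315,0],[0,0,0]]]'
python3 - <<'E'
from er import *
f=grab('wrist'); print(f['s']['tcp_pos'],f['s']['finger_gap']); holes(f)
E
```

```text
clock: 33.53
tcp_pos: [0.5252, -0.098, 0.1333]
orientation: [0.101, -0.104, -0.699, 0.7]
ft_force: [1.0, 0.4, 1.0]
finger_gap: 0.0158
[ 0.5251962  -0.09799312  0.13326921] 0.01577028658822381
rack yaw -16.5 ext [0.1339 0.0944] c [ 0.5674 -0.0907] max corner [ 0.645  -0.0644] min [ 0.4898 -0.1169] z 0.0194
```

```bash
python3 -m pendant '[[[0,-0.001,-0.03],[0,0,0]],[[0,-0.001,-0.06],[0,0,0]],[[0,-0.001,-0.08],[0,0,0]],[[0,-0.001,-0.09],[0,0,0]],[[0,-0.001,-0.09],[0,0,0]],[[0,-0.001,-0.09],[0,0,0]]]'
python3 -m pendant '[[[0,0,0],[0,0,0]],[[0,0,0],[0,0,0]],[[0,0,0],[0,0,0]]]' -0.45
python3 -m pendant '[[[0,0,0.03],[0,0,0]],[[0,0,0.06],[0,0,0]],[[-0.03,0,0.1],[0,0,0]],[[-0.07,0,0.13],[0,0,0]],[[-0.11,0,0.15],[0,0,0]],[[-0.12,0,0.15],[0,0,0]],[[-0.12,0,0.15],[0,0,0]],[[-0.12,0,0.15],[0,0,0]]]'
python3 - <<'E'
from er import *
f=grab('wrist'); print(f['s']['tcp_pos'],f['s']['finger_gap']); holes(f); P=cloud(f)
save(f,'w14.png'); g=grab('top'); save(g,'t14.png',scale=1.4); Pt=cloud(g)
h=cv2.cvtColor(f['image'],cv2.COLOR_RGB2HSV); z=np.nan_to_num(P[...,2])
m=((z>.0205)&(z<.045)&(P[...,0]>.45)&(P[...,0]<.67)&(P[...,1]<0)&(P[...,1]>-.18)).astype(np.uint8)
n,l,st,c=cv2.connectedComponentsWithStats(m)
for i in range(1,n):
    if st[i,4]>30: print(c[i].round(),st[i,4],np.median(P[l==i],0).round(4),P[l==i][:,2].max().round(4))
E
```

```text
clock: 34.08
tcp_pos: [0.5219, -0.0972, 0.043]
orientation: [-0.103, 0.102, 0.7, -0.7]
ft_force: [-0.4, -0.2, -0.3]
finger_gap: 0.016
clock: 34.33
tcp_pos: [0.5223, -0.0981, 0.0432]
orientation: [0.103, -0.103, -0.7, 0.7]
ft_force: [0.8, -0.0, -0.5]
finger_gap: 0.0236
clock: 35.0
tcp_pos: [0.4014, -0.0984, 0.1938]
orientation: [0.102, -0.104, -0.699, 0.7]
ft_force: [0.5, -0.2, -0.0]
finger_gap: 0.0237
[ 0.40144488 -0.09838313  0.19382924] 0.023652714096353004
rack yaw -17.0 ext [0.066  0.0947] c [ 0.5341 -0.081 ] max corner [ 0.5796 -0.0454] min [ 0.4887 -0.1167] z 0.0194
[174.   7.] 357 [ 0.5672 -0.0657  0.0225] 0.0248
[233.  58.] 487 [ 0.5202 -0.097   0.0225] 0.0246
[181.  61.] 524 [ 0.5301 -0.0573  0.0225] 0.0249
```

View pics/w14.png

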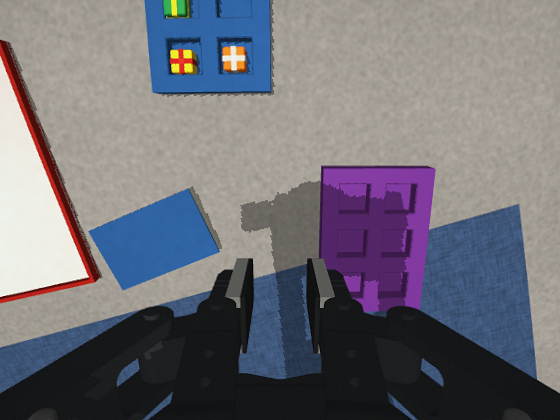

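View pics/t14.png

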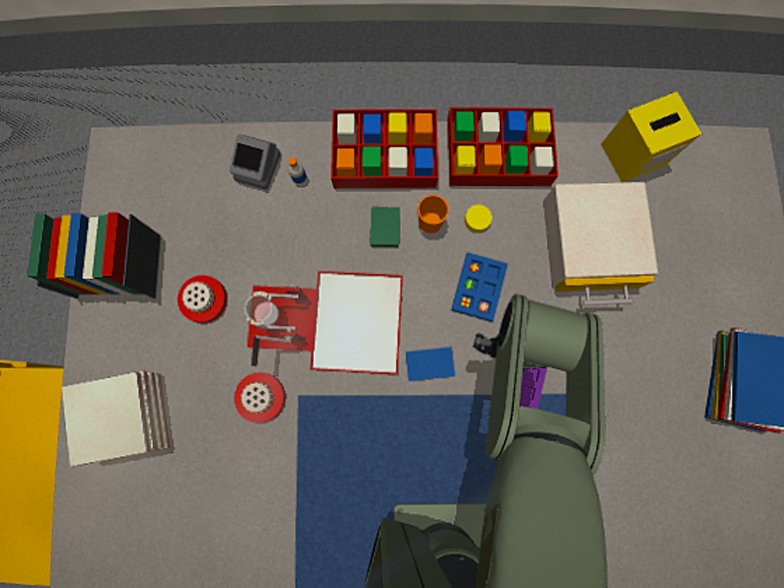

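Both final views agree:
- Red, green, yellow and orange each sit in their own pocket. The three that show whole read tops at z = 0.0225, so they're down inside.
- The tray and jar are empty, with the jar upright and its peg back at (255,350).
- The drawer is closed, and the bystanders are where they started.

I'll hand the job in.

```bash
python3 -c "
from cell import sign_off; print(sign_off())"
```

```text
the job is handed in; nothing more can be done
None
```

The job is done and handed in at about 35 s of the 210 s allowed; no verdict was reported.

**What I did:** I unscrewed the smallest cap by 90°, lifted it off freely and put it in the drawer. I pushed the drawer in until it hit its stop at about 31 N. I then tipped the jar fully over by its peg and set it upright again. The four erasers present (red, green, orange, yellow; blue was absent) went into separate pockets of the blue rack. Before the last eraser, the rack had been knocked about 3 cm aside, so I measured it again and placed orange at its new position.

**Last checks:**
- **Erasers:** All four are in separate pockets. The yellow, orange and green tops measured z = 0.0225 m, so their centres are about 5 mm below the rack top. Red was at the edge of that view, so I checked it by eye only.
- **Jar and tray:** Both are empty, and the jar looks upright. A numeric check of the peg's position failed earlier because the arm blocked the view; the last picture shows it back in its starting place.
- **Drawer:** The front looks flush with the unit. I couldn't see the cap once the drawer was shut; it was inside when I last looked.
- **Bystanders:** They look unmoved in the last picture.

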